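# Bin a spent cork block in the lever-lid scrap bin

### The job

The cork rubbing block is soaked with wash-up solvent and belongs in the small lidded scrap bin. Without touching its lid, press the bin's lever down to its stop, move it sideways (away from the bin) under its catch and let it up into the notch so that the lid stays open by itself; then put the block in, unhook the lever and ease it slowly all the way back up, so that the lid comes down softly and is shut. The linkage is thin, so feel for the stops and do not force it (keep the push on the lever well under 25 N), and leave the other things on the table alone.

Things in the scene. Friction and masses are not known exactly. Their poses are not given: they have to be found in the camera images.
- bin: square bench bin of grey sheet steel with a flat steel lid hinged on its rear (+x) rim, fixed to the table. Origin: centre of its underside; -x is its front (towards the robot), y to its left, z up. 140 x 140 mm outside, walls 3 mm, inner floor 9 mm and rim 118 mm above the table. Its lever runs along the right wall to a tread in front of the bin
- pivot (a point): pivot of the lever on the bin's right wall, in the bin's frame at x = 18, y = -92, z = 62 mm; axes as the bin's. From here the lever, a 10 mm round bar, runs forward (-x) through the slot of the catch plate to the tread
- slot (a point): foot of the upright slot in the steel catch plate (5 mm thick, top 102 mm high, at the bin's front right corner), nominally in the bin's frame at x = -92, y = -92, z = 38 mm; axes as the bin's. The lever bar moves up and down in the 13 mm wide slot and rests on this foot, which has a firm rubber cushion, when fully pressed. The plate is screwed on by hand: the real foot is up to 5 mm higher or lower, so feel for it
- notch (a point): middle of the hooked notch at the slot's foot, 17 mm outward (bin's -y) of slot, same frame. Lever on the foot: it can be moved out here under a lip with 2 mm to spare; let up, it rises 3 mm behind the lip and stays hooked. To unhook: down to the foot, inward (+y) to the slot's inner side, then up. Moves with the same unknown height as the slot
- tread (a point): middle of the upper face of the tread, a small steel pedal plate 46 mm long, 50 mm wide between two side flanges that stand 8 mm over it; x points back along the lever to the pivot, 161 mm away. About 94 mm above the table at rest, 41 (+-8) mm fully pressed (tilts from 9 deg nose up to 10 deg down). Takes 5 to 8 N, at the stop 5 to 10 N more per mm. Hooked: 27 mm farther out, 8 mm over the lowest position
- lever (a joint): press of the lever, rad: 0 = up at rest, about 0.33 fully pressed, about 0.28 hooked in the notch (both +-0.05). A spring pushes it back up
- side_swing (a joint): sideways swing of the lever's front arm, about an upright pin 20 mm in front of the pivot, rad: 0 = in the upright slot, about 0.19 hooked in the notch, growing outward (bin's -y). Pushed by the tread's flanges or by friction on the tread; a very light spring centres it
- lid (a joint): opening of the lid, rad: 0 = shut, about 1.7 (upright) with the lever fully pressed, 1.2 to 1.65 with the lever hooked. Linked to the lever by a push rod: 31 mm/s at the tread is about 1 rad/s of lid. Closing faster than 2.2 rad/s near the rim counts as a slam
- lid_edge (a point): middle of the lid's front edge, 148 mm from its hinge; 121 mm above the table when shut, about 265 mm and over the rear third of the bin when hooked open
- cork_block: plain cork rubbing block, 45 x 70 x 28 mm (x, y, z), lying flat, about 35 g. Origin: centre of its underside; grasp across its 45 mm width
- ink_tin: round tin, 67 mm wide and 54 mm high, a bystander. Origin: centre of its underside
- tape_roll: roll of masking tape lying flat, 83 mm wide, 19 mm high, a bystander. Origin: centre of its underside
- height_gauge: small steel C-shaped gauge, 26 x 60 x 44 mm, a bystander. Origin: centre of its underside

How it is judged:
On the way, in this order (a step that is already met when the one before it is completed fails the run):
1. the lever is hooked in the notch, let go, and the lid stands open (value of joint side_swing above 0.12 rad and value of joint lever above 0.22 rad and value of joint lid above 1 rad and contact force between the fingers and bin below 0.2 N), for 0.3 s.
2. the cork block lies let go in the bin while the lid is still held open by the hooked lever (x of cork_block in the frame of bin between -0.07 and 0.07 m and y of cork_block in the frame of bin between -0.07 and 0.07 m and z of cork_block in the frame of bin below 0.07 m and contact force between the fingers and cork_block below 0.1 N and value of joint side_swing above 0.12 rad and value of joint lid above 1 rad), for 0.2 s.
At the end, for the whole second after the job is handed in: The cork block lies at rest inside the bin, the lever is unhooked and fully up (within 0.02 rad) in its upright slot and the lid is shut (within 0.06 rad) (x of cork_block in the frame of bin between -0.07 and 0.07 m and y of cork_block in the frame of bin between -0.07 and 0.07 m and z of cork_block in the frame of bin below 0.07 m and value of joint each of lid, side_swing below 0.06 rad and value of joint lever below 0.02 rad and linear speed of cork_block below 0.03 m/s); the robot touches nothing.
It fails at once if the lever is forced: pushed with more than 25 N (contact force between any of the fingers, the arm and lever above 25 N).
It fails at once if the lid slams: it closes faster than 2.2 rad/s within the last 0.6 rad (value of joint lid below 0.6 rad and velocity of joint lid below -2.2 rad/s).
It fails at once if the robot touches the lid (over 1 N) (contact force between any of the fingers, the arm and lid above 1 N).
It fails at once if a bystander (ink tin, tape roll or gauge) is moved more than 20 mm (distance of any of ink_tin, tape_roll, height_gauge from where it was at the start of the episode above 0.02 m).
It also fails if it takes over 67 s, if anything falls off the work surface, if the arm or the gripper's body presses on something with over 40 N, if the wrist force passes 120 N, or if a joint passes its speed limit or range.

### The arm

A 6-joint arm with a two-finger parallel gripper is mounted at the origin on the work surface; the furniture and walls round the work are solid. World frame = base frame: x ahead of the robot, y to its left, z up, the work surface at z = 0. Lengths are in m, angles in rad, forces in N, time in s.
With the tool pointing down it reaches from about 0.325 to 0.85 m from the base axis. Payload 15.5 kg.
Tool frame: the origin (TCP) lies at the very end of the fingers, on their centre line; the grasp point (between the pads) lies 19 mm behind it (tcp_to_grasp is the distance from the TCP to the grasp point, in m); z points along the fingers, y is the line along which they close (so a half turn about z gives the same grasp; the last joint's range is limited). The gripper opens to 91 mm and grips with 3 to 60 N. Pads are 32 mm wide; open, the fingers measure 118 mm over their backs; the gripper's body (76 mm by 178 mm) begins 60 mm behind the grasp point.
Start: joints at [1.198, 0.494, 1.345, -0, 1.302, -0.096], TCP at [0.171, 0.601, 0.214] pointing down, gripper open.
Joint ranges: [-2.91, 2.91], [-0.82, 2.16], [0.22, 2.67], [-1.22, 4.37], [0.12, 2.79], [-3.08, 3.08]. Speed limits (rad/s): [1.89, 1.89, 2.57, 3.01, 3.01, 3.01].

### API

Orientations are given as a rotation vector (axis times angle).
In Python, from cell import * gives the robot as it stands. The module is installed in compiled form; this text tells all that it offers.
- The arm moves only by the shell command python3 -m handwheel 'ROWS' [FORCE]. ROWS is JSON, a list of rows, each a list of 3 entries, a list of its own where there are three numbers: the shift along the world's x, y, z scaled (see below), then the turn, a rotation vector about the world's x, y, z scaled (see below), then the finger opening in mm, from 0 to 91.2. A call has 1 to 10 rows; each row is the pose to reach, as a shift and turn from the pose commanded when the call began, turning the shorter way round; what a row does not reach only later rows make up. The controller multiplies each number of a shift by 300 mm and each number of a turn by 2 pi rad. A row lasts 1/8 s, in which the tool goes at most 62.5 mm and 10.7 degrees, less where a joint would pass 70% of its speed; a pose out of reach is approached as far as the arm can. A call with a number of a shift or a turn outside -1 to 1 is refused whole. A call with a gripper value outside its range is refused whole. The fingers move at their own pace and stop on an object; FORCE is the grip in N (left out, the last holds). Time passes only in rows, so rows that repeat a pose let the fingers close. It gives the time, the measured TCP pose, the force, the opening and the grip force at its end, in the units of the state.
- get_state(): the state, without advancing time (a new reading comes with each control period).
- snapshot(name): name is "side" or "top" or "wrist"; returns the picture (384x512x3 uint8, red, green, blue); there is no depth.
- camera_params(name): a dict with "camera_matrix" (3x3 intrinsics, pixels), "distortion" ([k1, k2, p1, p2, k3] as OpenCV has them; the pictures are not rectified), "rvec" (rotation vector, rad) and "tvec" (3), from world to camera coordinates, as OpenCV has them; the wrist camera has in their place "tool_from_camera" (4x4, takes a point from camera to tool coordinates, whose origin is the TCP and whose axes are the flange's). Camera axes: x right, y down, z forward; pixel columns grow to the right and rows downward; lengths in m; the calibration is good to about 2 mm. A picture is of the moment at which its call begins: read the wrist's pose just before it. camera_params takes no time and is no camera call.
- close_job(): hands the job in; it is judged then, once.
The state is a dict: "time_s": time; "joints": joint angles; "joint_vel": joint speeds; "tau": joint torques, N m; "tool_pos": TCP position; "eef_rot": TCP orientation; "wrist_force": force on the tool from outside, world axes, zero at the start; "wrist_torque": the same for the moment, N m; "width": finger opening in m; "gripper_force": force on a finger pad.
Only numpy, scipy, OpenCV 4.12 (cv2) and the standard library are available. Lean on these libraries where they do the work, as an engineer would, in place of code of your own. Each camera call takes 0.05 s, during which the arm holds its last target. There are 200 camera calls.

## Working session

There is one attempt and no reset: what is moved stays moved. The work goes in short steps, Python scripts to look and compute and a shell command to move; the robot and the scene stay as the last step left them, time stands still between calls to the robot, and variables do not carry over. Pictures are saved under pics/ and viewed, at most 12 in all, crops included, and the job is handed in when it is done.

```bash
mkdir -p pics; cat > h.py <<'E'
from cell import *
import numpy as np, cv2
def P(n):
    p=camera_params(n); return p
def pose():
    s=get_state(); T=np.eye(4); T[:3,:3]=cv2.Rodrigues(np.array(s["eef_rot"],float))[0]; T[:3,3]=s["tool_pos"]; return T
def cam(n,T=None):
    p=P(n); K=np.array(p["camera_matrix"],float); d=np.array(p["distortion"],float)
    if n=="wrist":
        M=np.linalg.inv(T@np.array(p["tool_from_camera"]))
    else:
        M=np.eye(4); M[:3,:3]=cv2.Rodrigues(np.array(p["rvec"],float))[0]; M[:3,3]=np.ravel(p["tvec"])
    return K,d,M
def ray(c,uv):
    K,d,M=c; q=cv2.undistortPoints(np.array([[uv]],float),K,d)[0,0]; R=M[:3,:3]
    return -R.T@M[:3,3], R.T@np.array([q[0],q[1],1])
def onz(c,uv,z):
    o,v=ray(c,uv); return o+v*(z-o[2])/v[2]
def proj(c,X):
    K,d,M=c; return cv2.projectPoints(np.array(X,float).reshape(-1,1,3),cv2.Rodrigues(M[:3,:3])[0],M[:3,3],K,d)[0].reshape(-1,2)
def save(n,name): 
    im=snapshot(name); cv2.imwrite(f"pics/{n}.png",im[:,:,::-1]); return im
E
python3 - <<'E'
from h import *
np.save("T0.npy",pose())
a=save("top0","top");b=save("side0","side");
cv2.imwrite("pics/ts.png",np.hstack([cv2.resize(x,(400,300)) for x in(a,b)])[:,:,::-1])
for n in("top","side"):
    c=cam(n); M=c[2]; print(n,-M[:3,:3].T@M[:3,3],M[2,:3],c[0][0,0])
print(get_state())
E
```

```text
top [0.31271984 0.13812421 1.09245102] [ 0.21587887 -0.01720515 -0.97626856] 395.58154480653883
side [ 0.1722532  -0.47091256  0.60332544] [ 0.39693115  0.70085368 -0.5926633 ] 354.88542340841116
{'time_s': 0.1, 'joints': array([ 1.19746977e+00,  4.94119311e-01,  1.34607908e+00,  1.92047553e-05,
        1.30248106e+00, -9.55302178e-02]), 'joint_vel': array([ 0.00019849, -0.00203822, -0.00168248,  0.00049009,  0.00081978,
        0.00070201]), 'tau': array([ 5.60046192e-04, -8.80244207e+01, -3.82540190e+01,  7.12139625e-02,
        4.82091832e-02,  1.71881436e-05]), 'tool_pos': array([0.17128186, 0.60071687, 0.21339561]), 'eef_rot': array([-4.34930155e-01, -3.11106705e+00,  1.65354608e-03]), 'wrist_force': array([ 0.66354971, -0.30836426,  0.34164725]), 'wrist_torque': array([0.03717389, 0.00964623, 0.03140993]), 'gripper_force': 0.0, 'width': 0.09127475788028308}
```

View pics/top0.png

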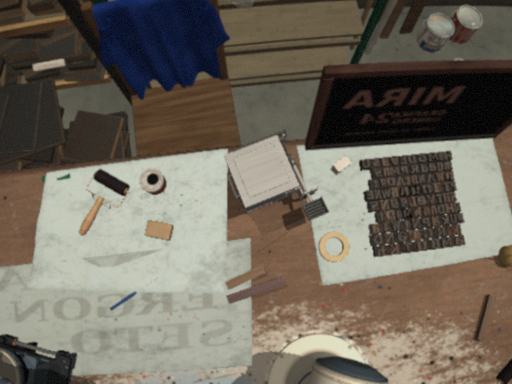

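View pics/side0.png

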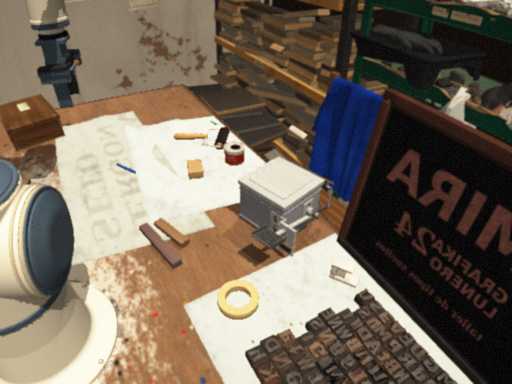

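The top view shows the bin lid at about (264,172), tread at (315,208), cork at (159,230), tape at (333,247), tin at (152,181) and gauge at (343,164). The side view shows the same layout, with the tread at (270,236).

```bash
python3 - <<'E'
from h import *
t=cv2.imread("pics/top0.png"); s=cv2.imread("pics/side0.png")
a=cv2.resize(t[125:245,215:345],None,fx=3.07,fy=3.07,interpolation=cv2.INTER_CUBIC)
b=cv2.resize(s[150:270,225:345],None,fx=3.07,fy=3.07,interpolation=cv2.INTER_CUBIC)
cv2.imwrite("pics/c1.png",np.hstack([a,b])); print(a.shape,b.shape)
hsv=cv2.cvtColor(t,cv2.COLOR_BGR2HSV); print("cork hsv",hsv[230,159],"lid",hsv[172,264],"paper",hsv[260,200])
c=cam("top")
m=np.zeros(t.shape[:2],np.uint8); m[210:250,135:185]=cv2.inRange(hsv,(8,90,60),(25,255,255))[210:250,135:185]
cs=cv2.findContours(m,0,2)[0]; k=max(cs,key=cv2.contourArea); r=cv2.minAreaRect(k); print(r)
w=np.array([onz(c,p,.028) for p in cv2.boxPoints(r)]); print(w.round(4)); print([np.linalg.norm(w[i]-w[i-1]).round(4) for i in range(4)],w.mean(0))
for nm,uv,z in(("tape",(333,247),.019),("tin",(152,178),.054),("gauge",(343,164),.03)): print(nm,onz(c,uv,z).round(3))
E
```

```text
(368, 399, 3) (368, 368, 3)
cork hsv [ 16  99 170] lid [ 21  29 182] paper [ 40  20 189]
((158.52940368652344, 229.6176300048828), (24.29621124267578, 14.642807960510254), 12.52880859375)
[[0.4447 0.4242 0.028 ]
 [0.4831 0.4133 0.028 ]
 [0.4621 0.3486 0.028 ]
 [0.4242 0.3599 0.028 ]]
[np.float64(0.0675), np.float64(0.0398), np.float64(0.0679), np.float64(0.0396)] [0.45351911 0.38650086 0.028     ]
tape [ 0.358 -0.08   0.019]
tin [0.593 0.39  0.054]
gauge [ 0.583 -0.139  0.03 ]
```

View pics/c1.png

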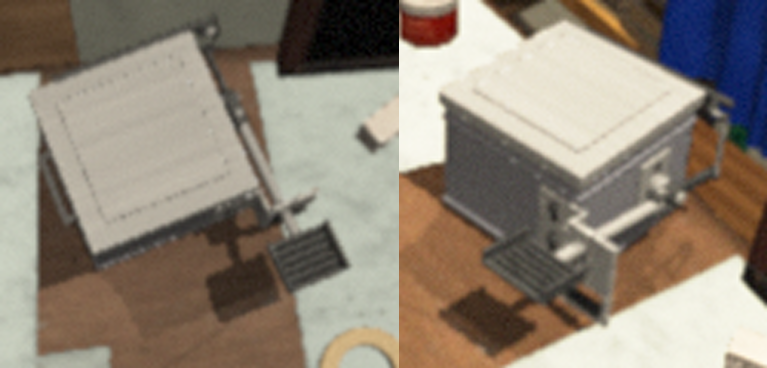

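The enlarged crop shows the lid corners (top view) at (32,95), (192,32), (257,188), (97,250). The tread is the dark plate with corners near (270,248), (327,225), (348,262), (290,290).

```bash
python3 - <<'E'
from h import *
c=cam("top"); s=cam("side")
f=lambda p:np.array(p)/3.07+(215,125)
L=np.array([onz(c,f(p),.121) for p in [(32,95),(192,32),(257,188),(97,250)]])
print(L.round(4),[np.linalg.norm(L[i]-L[i-1]).round(4) for i in range(4)])
v=(L[1]-L[2])+(L[0]-L[3]); w=(L[0]-L[1])+(L[3]-L[2])  # +x ; +y
print("yaw",np.arctan2(v[1],v[0]),np.arctan2(-w[0],w[1]),L.mean(0))
Sc=np.array([onz(s,(np.array(p)-(399,0))/3.07+(225,150),.121) for p in [(440,95),(568,22),(704,92),(583,180)]])
print("side lid",Sc.round(4),Sc.mean(0))
t=np.array([onz(c,f(p),.10) for p in [(270,248),(327,225),(348,262),(290,290)]]); print("tread top",t.round(4),t.mean(0))
t2=np.array([onz(s,(np.array(p)-(399,0))/3.07+(225,150),.10) for p in [(513,235),(588,270),(545,300),(483,255)]]); print("tread side",t2.round(4),t2.mean(0))
yaw=(np.arctan2(v[1],v[0])+np.arctan2(-w[0],w[1]))/2
for off in(0.,):
  R=np.array([[np.cos(yaw),-np.sin(yaw)],[np.sin(yaw),np.cos(yaw)]])
  print("lid c in: assume front edge at bin x=-.074..; tread in bin rel lid centre", R.T@(t.mean(0)-L.mean(0))[:2], R.T@(t2.mean(0)-Sc.mean(0))[:2])
E
```

```text
[[0.6126 0.1819 0.121 ]
 [0.6536 0.0425 0.121 ]
 [0.5139 0.0055 0.121 ]
 [0.4766 0.1412 0.121 ]] [np.float64(0.142), np.float64(0.1453), np.float64(0.1445), np.float64(0.1407)]
yaw 0.274866550423233 0.2775434508074411 [0.56417714 0.09280067 0.121     ]
side lid [[ 0.4728  0.1352  0.121 ]
 [ 0.6162  0.1798  0.121 ]
 [ 0.655   0.0443  0.121 ]
 [ 0.5145 -0.0007  0.121 ]] [0.56461378 0.08965189 0.121     ]
tread top [[ 0.4666 -0.0015  0.1   ]
 [ 0.4807 -0.0516  0.1   ]
 [ 0.4479 -0.0647  0.1   ]
 [ 0.43   -0.0135  0.1   ]] [ 0.45630329 -0.03281058  0.1       ]
tread side [[ 0.4559 -0.0069  0.1   ]
 [ 0.4825 -0.059   0.1   ]
 [ 0.4437 -0.0687  0.1   ]
 [ 0.4287 -0.0144  0.1   ]] [ 0.45271507 -0.03724457  0.1       ]
lid c in: assume front edge at bin x=-.074..; tread in bin rel lid centre [-0.13804014 -0.09143235] [-0.14226292 -0.09157124]
```

```bash
python3 -m handwheel '[[[0.475,-1,0],[0,0,0.088],0],[[0.475,-1,0],[0,0,0.088],0],[[0.475,-1,0],[0,0,0.088],0],[[0.475,-1,0],[0,0,0.088],0],[[0.475,-1,0],[0,0,0.088],0],[[0.475,-1,0],[0,0,0.088],0]]' 20
python3 -m handwheel '[[[0.475,-1,0],[0,0,0],0],[[0.475,-1,0],[0,0,0],0],[[0.475,-1,0],[0,0,0],0],[[0.475,-1,0],[0,0,0],0],[[0.475,-1,0],[0,0,0],0],[[0.475,-1,0],[0,0,0],0],[[0.475,-1,0],[0,0,0],0]]'
python3 -m handwheel '[[[0,-0.12,-0.1],[0,0,0],0],[[0,-0.12,-0.1],[0,0,0],0],[[0,-0.12,-0.1],[0,0,0],0]]'
python3 - <<'E'
from h import *
T=pose(); print(T.round(4)); np.save("T1.npy",T); im=save("w1","wrist"); c=cam("wrist",T)
print(proj(c,[[.456,-.035,.098],[T[0,3],T[1,3],.09]]).round(0))
E
```

```text
time_s: 0.85
tool_pos: [0.3144, 0.2985, 0.2139]
eef_rot: [0.428, -3.112, 0.001]
wrist_force: [0.8, 0.3, -0.8]
width: 0.0338
gripper_force: 0.0
time_s: 1.72
tool_pos: [0.4565, 0.0003, 0.2136]
eef_rot: [0.427, -3.112, -0.0]
wrist_force: [0.0, 0.3, 0.7]
width: 0.0005
gripper_force: 0.0
time_s: 2.1
tool_pos: [0.4561, -0.0337, 0.1842]
eef_rot: [0.432, -3.112, -0.001]
wrist_force: [-0.2, 0.7, -0.4]
width: 0.0001
gripper_force: 0.0
[[-9.622e-01 -2.723e-01 -3.000e-04  4.561e-01]
 [-2.723e-01  9.622e-01  4.000e-04 -3.370e-02]
 [ 2.000e-04  4.000e-04 -1.000e+00  1.842e-01]
 [ 0.000e+00  0.000e+00  0.000e+00  1.000e+00]]
[[255. 190.]
 [257. 188.]]
```

View pics/w1.png

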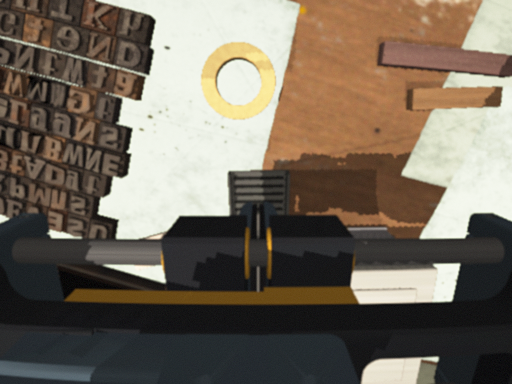

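The wrist view shows the tread's side flanges at columns 229 and 288 and its nose at row 171. The fingers' centre is at column ~258, so they are laterally centred.

```bash
python3 - <<'E'
from h import *
T=np.load("T1.npy"); c=cam("wrist",T)
y=.276;R=np.array([[np.cos(y),-np.sin(y)],[np.sin(y),np.cos(y)]]);B=np.array([.5682,.0923])
for z in(.097,.105):
  for uv in((229,171),(288,171),(258,171)):
    p=onz(c,uv,z); print(z,p.round(4),(R.T@(p[:2]-B)).round(4))
print("tcp bin",R.T@(T[:2,3]-B))
E
```

```text
0.097 [ 0.4458 -0.0624  0.097 ] [-0.16   -0.1155]
0.097 [ 0.4313 -0.0111  0.097 ] [-0.1599 -0.0622]
0.097 [ 0.4387 -0.0372  0.097 ] [-0.1599 -0.0893]
0.105 [ 0.4441 -0.0621  0.105 ] [-0.1615 -0.1147]
0.105 [ 0.43   -0.0123  0.105 ] [-0.1615 -0.063 ]
0.105 [ 0.4372 -0.0376  0.105 ] [-0.1615 -0.0893]
tcp bin [-0.14222242 -0.09066046]
```

```bash
python3 -m handwheel '[[[0,0,-0.1],[0,0,0],0],[[0,0,-0.2],[0,0,0],0],[[0,0,-0.26],[0,0,0],0],[[0,0,-0.27],[0,0,0],0],[[0,0,-0.28],[0,0,0],0],[[0,0,-0.29],[0,0,0],0],[[0,0,-0.3],[0,0,0],0],[[0,0,-0.31],[0,0,0],0],[[0,0,-0.32],[0,0,0],0],[[0,0,-0.33],[0,0,0],0]]'
python3 -m handwheel '[[[0,0,-0.01],[0,0,0],0],[[0,0,-0.02],[0,0,0],0],[[0,0,-0.03],[0,0,0],0],[[0,0,-0.04],[0,0,0],0],[[0,0,-0.05],[0,0,0],0],[[0,0,-0.06],[0,0,0],0],[[0,0,-0.065],[0,0,0],0],[[0,0,-0.07],[0,0,0],0]]'
```

```text
time_s: 3.4
tool_pos: [0.4561, -0.035, 0.0849]
eef_rot: [0.431, -3.111, -0.0]
wrist_force: [-3.1, 0.0, 4.7]
width: 0.0006
gripper_force: 2.6
time_s: 4.4
tool_pos: [0.4557, -0.035, 0.0639]
eef_rot: [0.431, -3.111, -0.0]
wrist_force: [-4.2, -1.0, 6.8]
width: 0.0005
gripper_force: 3.3
```

```bash
python3 -m handwheel '[[[0,0,-0.007],[0,0,0],0],[[0,0,-0.013],[0,0,0],0],[[0,0,-0.02],[0,0,0],0],[[0,0,-0.027],[0,0,0],0],[[0,0,-0.027],[0,0,0],0]]'
python3 -m handwheel '[[[0,0,-0.005],[0,0,0],0],[[0,0,-0.01],[0,0,0],0],[[0,0,-0.01],[0,0,0],0]]'
```

```text
time_s: 5.03
tool_pos: [0.4559, -0.035, 0.0558]
eef_rot: [0.431, -3.111, -0.0]
wrist_force: [-3.7, -1.9, 6.6]
width: 0.0006
gripper_force: 3.2
time_s: 5.4
tool_pos: [0.4562, -0.035, 0.0529]
eef_rot: [0.431, -3.112, -0.0]
wrist_force: [-3.8, -0.5, 6.3]
width: 0.0006
gripper_force: 3.3
```

```bash
python3 -m handwheel '[[[0,0,-0.003],[0,0,0],0],[[0,0,-0.007],[0,0,0],0],[[0,0,-0.007],[0,0,0],0]]'|grep -E "pos|wrist"
python3 -m handwheel '[[[0,0,-0.003],[0,0,0],0],[[0,0,-0.003],[0,0,0],0]]'|grep -E "pos|wrist"
python3 -m handwheel '[[[0,0,-0.003],[0,0,0],0],[[0,0,-0.003],[0,0,0],0]]'|grep -E "pos|wrist"
```

```text
tool_pos: [0.4563, -0.035, 0.0508]
wrist_force: [-2.6, -1.4, 5.6]
tool_pos: [0.4564, -0.0351, 0.0499]
wrist_force: [-2.2, -0.7, 5.5]
tool_pos: [0.4565, -0.0351, 0.049]
wrist_force: [-2.5, -0.7, 5.7]
```

```bash
python3 -m handwheel '[[[0,0,-0.003],[0,0,0],0],[[0,0,-0.003],[0,0,0],0]]'|grep -E "pos|wrist"
python3 -m handwheel '[[[0,0,-0.003],[0,0,0],0],[[0,0,-0.003],[0,0,0],0]]'|grep -E "pos|wrist"
python3 -m handwheel '[[[0,0,-0.003],[0,0,0],0],[[0,0,-0.003],[0,0,0],0]]'|grep -E "pos|wrist"
```

```text
tool_pos: [0.4565, -0.0351, 0.0481]
wrist_force: [-2.0, -0.5, 5.7]
tool_pos: [0.4566, -0.035, 0.0473]
wrist_force: [-2.4, -0.5, 6.9]
tool_pos: [0.4566, -0.0351, 0.0464]
wrist_force: [-0.9, -1.0, 7.1]
```

```bash
python3 -m handwheel '[[[0,0,-0.003],[0,0,0],0],[[0,0,-0.003],[0,0,0],0]]'|grep -E "pos|wrist"
python3 -m handwheel '[[[0,0,-0.002],[0,0,0],0],[[0,0,-0.002],[0,0,0],0]]'|grep -E "pos|wrist"
```

```text
tool_pos: [0.4568, -0.0351, 0.0455]
wrist_force: [-0.4, 0.3, 6.0]
tool_pos: [0.4568, -0.0351, 0.0449]
wrist_force: [-0.2, 0.4, 6.0]
```

```bash
python3 -m handwheel '[[[0,0,-0.002],[0,0,0],0],[[0,0,-0.002],[0,0,0],0]]'|grep -E "pos|wrist"
```

```text
tool_pos: [0.4569, -0.0351, 0.0443]
wrist_force: [-0.3, 0.4, 6.9]
```

```bash
python3 -m handwheel '[[[0,0,-0.003],[0,0,0],0],[[0,0,-0.003],[0,0,0],0]]'|grep -E "pos|wrist"
python3 -m handwheel '[[[0,0,-0.003],[0,0,0],0],[[0,0,-0.003],[0,0,0],0]]'|grep -E "pos|wrist"
```

```text
tool_pos: [0.457, -0.0351, 0.0435]
wrist_force: [-0.1, 0.2, 6.8]
tool_pos: [0.4571, -0.0351, 0.0426]
wrist_force: [1.1, 0.6, 6.4]
```

```bash
python3 -m handwheel '[[[0,0,-0.002],[0,0,0],0],[[0,0,-0.002],[0,0,0],0]]'|grep -E "pos|wrist"
```

```text
tool_pos: [0.4571, -0.0351, 0.042]
wrist_force: [0.6, 0.1, 6.9]
```

```bash
python3 -m handwheel '[[[0,0,-0.003],[0,0,0],0],[[0,0,-0.003],[0,0,0],0]]'|grep -E "pos|wrist"
python3 -m handwheel '[[[0,0,-0.002],[0,0,0],0],[[0,0,-0.002],[0,0,0],0]]'|grep -E "pos|wrist"
```

```text
tool_pos: [0.4572, -0.0351, 0.0411]
wrist_force: [0.6, 0.0, 7.1]
tool_pos: [0.4573, -0.0352, 0.0405]
wrist_force: [1.5, 0.5, 7.1]
```

```bash
python3 -m handwheel '[[[0,0,-0.002],[0,0,0],0],[[0,0,-0.002],[0,0,0],0]]'|grep -E "pos|wrist"
```

```text
tool_pos: [0.4574, -0.0351, 0.0399]
wrist_force: [2.0, 0.8, 6.5]
```

```bash
python3 -m handwheel '[[[0,0,-0.003],[0,0,0],0],[[0,0,-0.003],[0,0,0],0]]'|grep -E "pos|wrist"
python3 -m handwheel '[[[0,0,-0.002],[0,0,0],0],[[0,0,-0.002],[0,0,0],0]]'|grep -E "pos|wrist"
```

```text
tool_pos: [0.4575, -0.0352, 0.039]
wrist_force: [1.9, 0.1, 6.7]
tool_pos: [0.4576, -0.0352, 0.0385]
wrist_force: [2.3, 1.1, 6.5]
```

```bash
python3 -m handwheel '[[[0,0,-0.002],[0,0,0],0],[[0,0,-0.002],[0,0,0],0]]'|grep -E "time|pos|wrist"
```

```text
time_s: 10.02
tool_pos: [0.4576, -0.0352, 0.0379]
wrist_force: [2.5, 1.1, 7.9]
```

```bash
python3 -m handwheel '[[[0,0,-0.002],[0,0,0],0],[[0,0,-0.002],[0,0,0],0]]'|grep -E "pos|wrist"
```

```text
tool_pos: [0.4578, -0.0352, 0.0374]
wrist_force: [2.4, 1.3, 10.8]
```

```bash
python3 -m handwheel '[[[0,0,-0.002],[0,0,0],0],[[0,0,-0.002],[0,0,0],0]]'|grep -E "time|pos|wrist"
```

```text
time_s: 10.52
tool_pos: [0.4578, -0.0352, 0.037]
wrist_force: [0.9, 1.1, 14.4]
```

```bash
python3 -m handwheel '[[[0.003,-0.01,0],[0,0,0],0],[[0.006,-0.02,0],[0,0,0],0],[[0.008,-0.03,0],[0,0,0],0],[[0.011,-0.039,0],[0,0,0],0]]'|grep -E "time|pos|wrist"
```

```text
time_s: 11.02
tool_pos: [0.4614, -0.0467, 0.037]
wrist_force: [3.5, 6.3, 15.3]
```

```bash
python3 -m handwheel '[[[0.003,-0.01,0],[0,0,0],0],[[0.006,-0.02,0],[0,0,0],0],[[0.008,-0.03,0],[0,0,0],0],[[0.011,-0.039,0],[0,0,0],0]]'|grep -E "time|pos|wrist"
```

```text
time_s: 11.52
tool_pos: [0.4645, -0.0584, 0.037]
wrist_force: [2.4, 7.5, 15.4]
```

```bash
python3 -m handwheel '[[[0.002,-0.007,0],[0,0,0],0],[[0.004,-0.013,0],[0,0,0],0]]'|grep -E "time|pos|wrist"
python3 - <<'E'
from h import *
s=save("s2","side"); cv2.imwrite("pics/s2c.png",cv2.resize(s[100:290,170:400],None,fx=3,fy=3,interpolation=cv2.INTER_CUBIC)[:,:,::-1])
E
```

```text
time_s: 11.78
tool_pos: [0.4656, -0.0622, 0.037]
wrist_force: [1.4, 7.2, 15.7]
```

View pics/s2c.png

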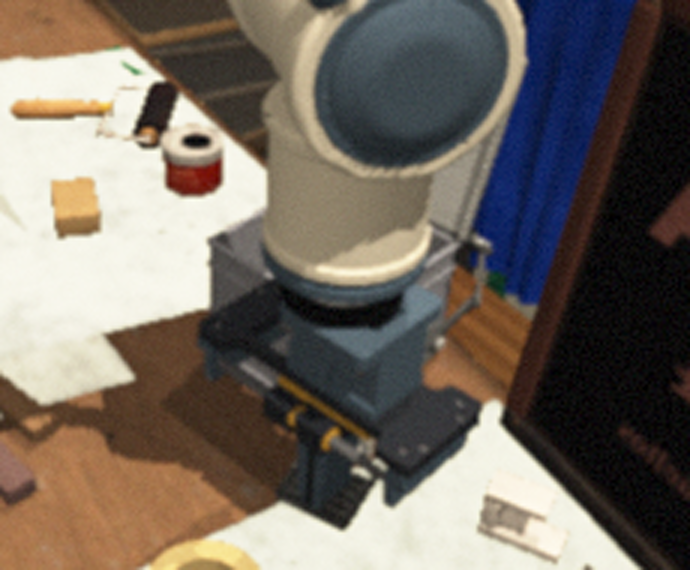

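The side view shows the lid open behind the arm and the pressed tread at about (285–370, 470–525), with the fingers inside it.

```bash
python3 - <<'E'
from h import *
c=cam("side")
y=.276;R=np.array([[np.cos(y),-np.sin(y)],[np.sin(y),np.cos(y)]]);B=np.array([.5682,.0923])
for uv in((285,492),(342,527),(380,475)):
    p=onz(c,np.array(uv)/3+(170,100),.043); print(p.round(4),(R.T@(p[:2]-B)).round(4))
print("tcp",R.T@(np.array([.4656,-.0622])-B))
E
```

```text
[ 0.4368 -0.0554  0.043 ] [-0.1667 -0.1063]
[ 0.4548 -0.0998  0.043 ] [-0.1614 -0.154 ]
[ 0.5033 -0.0735  0.043 ] [-0.1076 -0.1418]
tcp [-0.14081959 -0.12069322]
```

```bash
python3 -m handwheel '[[[0.002,-0.007,0],[0,0,0],0],[[0.004,-0.013,0],[0,0,0],0]]'|grep -E "time|pos|wrist"
```

```text
time_s: 12.08
tool_pos: [0.4654, -0.0657, 0.0367]
wrist_force: [-2.4, 8.7, 14.3]
```

```bash
python3 -m handwheel '[[[0.002,-0.006,0],[0,0,0],0],[[0.002,-0.006,0],[0,0,0],0]]'|grep -E "time|pos|wrist"
```

```text
time_s: 12.32
tool_pos: [0.4657, -0.0675, 0.0366]
wrist_force: [-4.0, 5.9, 14.5]
```

```bash
python3 -m handwheel '[[[0,0,0.004],[0,0,0],0],[[0,0,0.008],[0,0,0],0],[[0,0,0.012],[0,0,0],0],[[0,0,0.016],[0,0,0],0],[[0,0,0.02],[0,0,0],0]]'|grep -E "time|pos|wrist"
python3 -m handwheel '[[[0,0,0.004],[0,0,0],0],[[0,0,0.008],[0,0,0],0],[[0,0,0.012],[0,0,0],0],[[0,0,0.016],[0,0,0],0],[[0,0,0.02],[0,0,0],0]]'|grep -E "time|pos|wrist"
```

```text
time_s: 12.95
tool_pos: [0.4657, -0.068, 0.0423]
wrist_force: [-4.6, 0.5, 4.8]
time_s: 13.58
tool_pos: [0.4662, -0.068, 0.0484]
wrist_force: [-0.3, 0.2, 0.2]
```

```bash
python3 -m handwheel '[[[0,0,0.2],[0,0,0],0],[[0,0,0.4],[0,0,0],0],[[0,0,0.55],[0,0,0],0],[[0,0,0.55],[0,0,0],0]]'|grep -E "time|pos|wrist"
python3 - <<'E'
from h import *
s=save("s3","side"); cv2.imwrite("pics/s3c.png",cv2.resize(s[100:290,170:400],None,fx=3,fy=3,interpolation=cv2.INTER_CUBIC)[:,:,::-1])
E
python3 -m handwheel '[[[-0.02,1,0],[0,0,0.157],91],[[-0.02,1,0],[0,0,0.157],91],[[-0.02,1,0],[0,0,0.157],91],[[-0.02,1,0],[0,0,0.157],91],[[-0.02,1,0],[0,0,0.157],91],[[-0.02,1,0],[0,0,0.157],91],[[-0.02,1,0],[0,0,0.157],91]]'|grep -E "time|pos|wrist"
python3 -m handwheel '[[[-0.02,0.51,-0.1],[0,0,0],91],[[-0.02,0.51,-0.1],[0,0,0],91],[[-0.02,0.51,-0.1],[0,0,0],91],[[-0.02,0.51,-0.1],[0,0,0],91],[[-0.02,0.51,-0.1],[0,0,0],91]]'|grep -E "time|pos|wrist"
python3 - <<'E'
from h import *
T=pose(); np.save("T2.npy",T); print(T.round(3),get_state()["joints"].round(2)); im=save("w2","wrist"); save("top2","top")
c=cam("wrist",T); print(proj(c,[.4535,.3865,.028]))
E
```

```text
time_s: 14.08
tool_pos: [0.4677, -0.0684, 0.2165]
wrist_force: [0.3, -0.4, -0.5]
time_s: 15.0
tool_pos: [0.4592, 0.2322, 0.2119]
wrist_force: [-0.0, -0.7, 0.1]
time_s: 15.62
tool_pos: [0.454, 0.3838, 0.1828]
wrist_force: [0.3, -0.8, -0.3]
[[-0.306 -0.952 -0.001  0.454]
 [-0.952  0.306 -0.001  0.384]
 [ 0.001  0.001 -1.     0.183]
 [ 0.     0.     0.     1.   ]] [ 0.6   0.48  1.46 -0.    1.2  -2.23]
[[259.61470335 177.14489609]]
```

View pics/s3c.png

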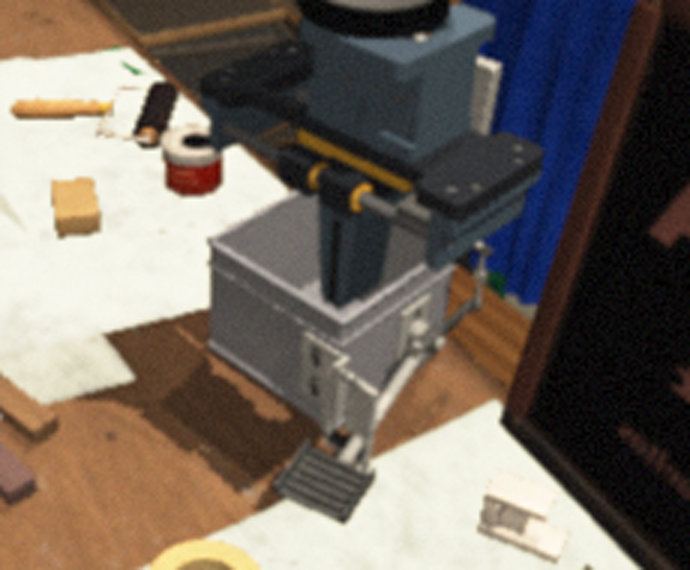

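View pics/w2.png

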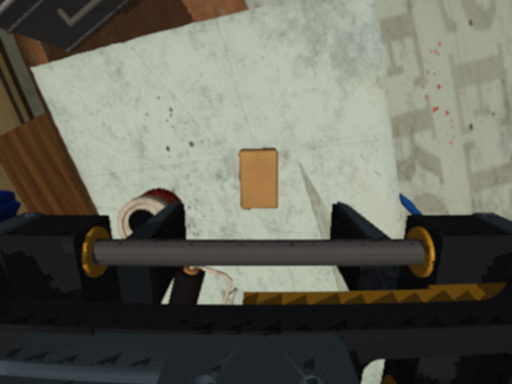

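The side view shows the lever hooked outward under the catch with the bin open and clear. The wrist view shows the cork upright at (240–277, 149–209), centred where predicted and aligned with the fingers.

```bash
python3 -m handwheel '[[[0,0.008,-0.2],[0,0,0],80],[[0,0.008,-0.4],[0,0,0],80],[[0,0.008,-0.52],[0,0,0],80],[[0,0.008,-0.587],[0,0,0],80],[[0,0.008,-0.587],[0,0,0],30],[[0,0.008,-0.587],[0,0,0],30],[[0,0.008,-0.587],[0,0,0],30],[[0,0.008,-0.587],[0,0,0],30],[[0,0.008,-0.587],[0,0,0],30],[[0,0.008,-0.587],[0,0,0],30]]' 12
python3 -m handwheel '[[[0,0,0.1],[0,0,0],30],[[0,0,0.3],[0,0,0],30],[[0,0,0.5],[0,0,0],30],[[0,0,0.7],[0,0,0],30],[[0,0,0.8],[0,0,0],30],[[0,0,0.8],[0,0,0],30]]'
```

```text
time_s: 16.98
tool_pos: [0.4544, 0.3877, 0.0081]
eef_rot: [-1.852, 2.536, -0.0]
wrist_force: [-0.1, -1.7, 8.0]
width: 0.0451
gripper_force: 11.9
time_s: 17.73
tool_pos: [0.4549, 0.3881, 0.2501]
eef_rot: [-1.85, 2.533, -0.0]
wrist_force: [-0.5, 0.3, -1.0]
width: 0.0449
gripper_force: 11.9
```

```bash
python3 - <<'E'
from h import *
T=pose(); y=.276;R=np.array([[np.cos(y),-np.sin(y)],[np.sin(y),np.cos(y)]]);B=np.array([.5682,.0923])
for x in(-.15,-.028): 
  g=B+R@np.array([x,0]); print(g,(np.r_[g,.0]-T[:3,3])/.3)
# lid edge in side image
c=cam("side")
for th in(1.2,1.4,1.65):
  X=[]
  for yy in(-.07,.07):
    q=B+R@np.array([.07-.148*np.cos(th),yy]); X.append([*q,.119+.148*np.sin(th)])
  print(th,proj(c,X).round(0).tolist(),proj(cam("top"),X).round(0).tolist())
a=cv2.imread("pics/top2.png"); cv2.imwrite("pics/t2c.png",cv2.resize(a[100:250,120:340],None,fx=3,fy=3))
E
```

```text
[0.42387702 0.05142362] [-0.10328188 -1.12235597 -0.8336018 ]
[0.54125971 0.08466974] [ 0.28799374 -1.01153555 -0.8336018 ]
1.2 [[317.0, 137.0], [268.0, 115.0]] [[289.0, 135.0], [231.0, 158.0]]
1.4 [[326.0, 129.0], [277.0, 108.0]] [[285.0, 123.0], [226.0, 145.0]]
1.65 [[336.0, 123.0], [287.0, 103.0]] [[278.0, 109.0], [220.0, 130.0]]
```

View pics/t2c.png

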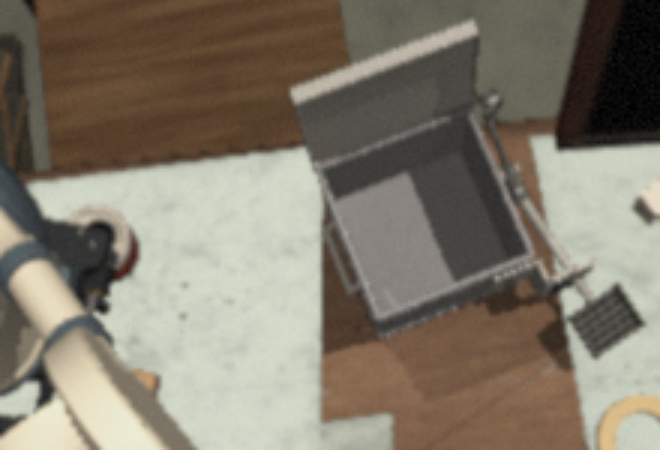

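The top view shows the lid standing at about 1.65 rad, with its edge at (290,95)–(475,25), so there is plenty of room in front of it. The lever is hooked.

```bash
python3 -m handwheel '[[[0.307,-1,0],[0,0,-0.157],30],[[0.307,-1,0],[0,0,-0.157],30],[[0.307,-1,0],[0,0,-0.157],30],[[0.307,-1,0],[0,0,-0.157],30],[[0.307,-1,0],[0,0,-0.157],30],[[0.307,-1,0],[0,0,-0.157],30],[[0.307,-1,0],[0,0,-0.157],30],[[0.307,-1,0],[0,0,-0.157],30]]'
python3 - <<'E'
from h import *
T=pose(); y=.276;R=np.array([[np.cos(y),-np.sin(y)],[np.sin(y),np.cos(y)]]);B=np.array([.5682,.0923])
print(R.T@(T[:2,3]-B),T.round(3))
E
```

```text
time_s: 18.73
tool_pos: [0.5455, 0.0881, 0.2467]
eef_rot: [0.434, -3.11, -0.0]
wrist_force: [-0.2, -1.2, 0.4]
width: 0.0452
gripper_force: 11.9
[-0.02295141  0.0020871 ] [[-0.962 -0.274 -0.001  0.546]
 [-0.274  0.962  0.     0.088]
 [ 0.001  0.    -1.     0.247]
 [ 0.     0.     0.     1.   ]]
```

```bash
python3 -m handwheel '[[[0,0,-0.15],[0,0,0],30],[[0,0,-0.3],[0,0,0],30],[[0,0,-0.45],[0,0,0],30],[[0,0,-0.57],[0,0,0],30],[[0,0,-0.62],[0,0,0],30],[[0,0,-0.62],[0,0,0],65],[[0,0,-0.62],[0,0,0],65],[[0,0,-0.62],[0,0,0],65],[[0,0,-0.62],[0,0,0],65]]'
python3 -m handwheel '[[[0,0,0.2],[0,0,0],65],[[0,0,0.4],[0,0,0],65],[[0,0,0.6],[0,0,0],0],[[0,0,0.6],[0,0,0],0],[[0,0,0.6],[0,0,0],0]]'|grep -E "time|pos"
python3 -m handwheel '[[[-0.3,0,0],[0,0,0],0],[[-0.3,0,0],[0,0,0],0],[[-0.3,0,0],[0,0,0],0]]'|grep -E "time|pos"
python3 - <<'E'
from h import *
T=pose(); print(T[:3,3]); a=save("t3","top"); cv2.imwrite("pics/t3c.png",cv2.resize(a[100:250,120:340],None,fx=3,fy=3)[:,:,::-1])
E
```

```text
time_s: 19.85
tool_pos: [0.5465, 0.0874, 0.062]
eef_rot: [-0.431, 3.111, -0.0]
wrist_force: [0.4, 0.2, -0.2]
width: 0.0648
gripper_force: 0.0
time_s: 20.48
tool_pos: [0.5458, 0.0874, 0.2412]
time_s: 20.85
tool_pos: [0.4537, 0.0874, 0.2402]
[0.45366969 0.08740688 0.24016819]
```

View pics/t3c.png

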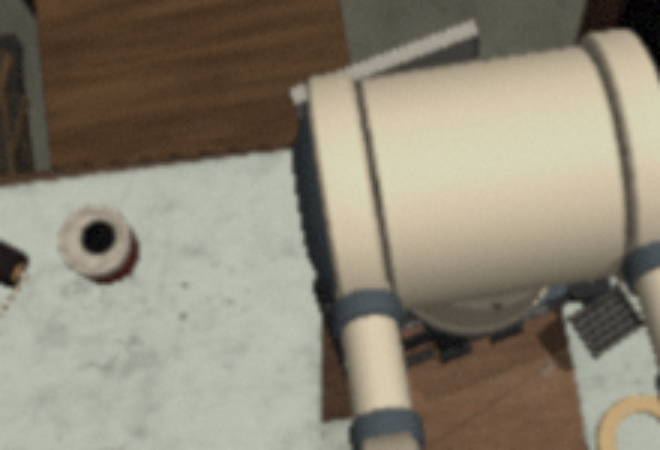

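The lid is still standing open, the tin has not moved, and the tread is at the same hooked place (607,319).

```bash
python3 - <<'E'
from h import *
y=.276;R=np.array([[np.cos(y),-np.sin(y)],[np.sin(y),np.cos(y)]]);B=np.array([.5682,.0923])
c=cam("top"); W=[onz(c,np.array(p)/3+(120,100),.052) for p in[(567,315),(620,285),(645,320),(597,355),(607,319)]]
for w in W: print(w.round(4),(R.T@(w[:2]-B)).round(4))
t=pose()[:3,3]
for b in((-.140,-.117),(-.140,-.118)): print(B+R@b,(B+R@b-t[:2])/.3)
E
```

```text
[ 0.4744 -0.0247  0.052 ] [-0.1222 -0.087 ]
[ 0.4963 -0.0759  0.052 ] [-0.115  -0.1422]
[ 0.4623 -0.0937  0.052 ] [-0.1525 -0.1502]
[ 0.4359 -0.0465  0.052 ] [-0.1651 -0.0975]
[ 0.4669 -0.0599  0.052 ] [-0.1389 -0.1188]
[ 0.46538214 -0.05842321] [ 0.03369063 -0.48612478]
[ 0.46565464 -0.05938537] [ 0.034599   -0.48933196]
```

```bash
python3 -m handwheel '[[[0.034,-0.49,0],[0,0,0],0],[[0.034,-0.49,0],[0,0,0],0],[[0.034,-0.49,0],[0,0,0],0],[[0.034,-0.49,-0.15],[0,0,0],0],[[0.034,-0.49,-0.3],[0,0,0],0],[[0.034,-0.49,-0.45],[0,0,0],0],[[0.034,-0.49,-0.56],[0,0,0],0],[[0.034,-0.49,-0.6],[0,0,0],0],[[0.034,-0.49,-0.6],[0,0,0],0]]'|grep -E "time|pos|wrist"
```

```text
time_s: 22.02
tool_pos: [0.4665, -0.0597, 0.0607]
wrist_force: [0.4, -0.9, 1.0]
```

```bash
python3 -m handwheel '[[[0,0,-0.01],[0,0,0],0],[[0,0,-0.02],[0,0,0],0],[[0,0,-0.03],[0,0,0],0],[[0,0,-0.04],[0,0,0],0],[[0,0,-0.05],[0,0,0],0],[[0,0,-0.055],[0,0,0],0],[[0,0,-0.06],[0,0,0],0],[[0,0,-0.06],[0,0,0],0]]'|grep -E "time|pos|wrist"
python3 -m handwheel '[[[0,0,-0.003],[0,0,0],0],[[0,0,-0.007],[0,0,0],0],[[0,0,-0.007],[0,0,0],0]]'|grep -E "time|pos|wrist"
```

```text
time_s: 23.02
tool_pos: [0.4664, -0.0595, 0.0433]
wrist_force: [0.5, 1.1, 5.9]
time_s: 23.4
tool_pos: [0.4666, -0.0595, 0.0413]
wrist_force: [-0.1, 2.6, 6.3]
```

```bash
python3 -m handwheel '[[[0,0,-0.003],[0,0,0],0],[[0,0,-0.003],[0,0,0],0]]'|grep -E "time|pos|wrist"
```

```text
time_s: 23.65
tool_pos: [0.4667, -0.0595, 0.0404]
wrist_force: [1.1, 2.6, 6.5]
```

```bash
python3 -m handwheel '[[[0,0,-0.003],[0,0,0],0],[[0,0,-0.005],[0,0,0],0],[[0,0,-0.005],[0,0,0],0]]'|grep -E "time|pos|wrist"
python3 -m handwheel '[[[0,0,-0.003],[0,0,0],0],[[0,0,-0.003],[0,0,0],0]]'|grep -E "time|pos|wrist"
```

```text
time_s: 24.02
tool_pos: [0.4668, -0.0595, 0.039]
wrist_force: [1.0, 3.2, 7.6]
time_s: 24.28
tool_pos: [0.467, -0.0594, 0.0382]
wrist_force: [0.3, 4.5, 8.7]
```

```bash
python3 -m handwheel '[[[0,0,-0.002],[0,0,0],0],[[0,0,-0.002],[0,0,0],0]]'|grep -E "time|pos|wrist"
```

```text
time_s: 24.52
tool_pos: [0.467, -0.0594, 0.0377]
wrist_force: [1.0, 4.4, 13.4]
```

```bash
python3 -m handwheel '[[[0,0,-0.001],[0,0,0],0],[[-0.003,0.01,-0.001],[0,0,0],0],[[-0.006,0.02,-0.001],[0,0,0],0],[[-0.008,0.03,-0.001],[0,0,0],0],[[-0.011,0.039,-0.001],[0,0,0],0]]'|grep -E "time|pos|wrist"
```

```text
time_s: 25.15
tool_pos: [0.4624, -0.0482, 0.0372]
wrist_force: [-6.9, -6.6, 13.1]
```

```bash
python3 -m handwheel '[[[-0.003,0.01,0],[0,0,0],0],[[-0.006,0.02,0],[0,0,0],0],[[-0.008,0.03,0],[0,0,0],0],[[-0.011,0.039,0],[0,0,0],0]]'|grep -E "time|pos|wrist"
```

```text
time_s: 25.65
tool_pos: [0.4585, -0.0364, 0.0371]
wrist_force: [-7.6, -7.9, 13.2]
```

```bash
python3 -m handwheel '[[[-0.002,0.007,0],[0,0,0],0],[[-0.004,0.013,0],[0,0,0],0]]'|grep -E "time|pos|wrist"
```

```text
time_s: 25.9
tool_pos: [0.4574, -0.0325, 0.0371]
wrist_force: [-7.4, -7.8, 13.0]
```

```bash
python3 -m handwheel '[[[-0.002,0.007,0],[0,0,0],0],[[-0.004,0.013,0],[0,0,0],0]]'|grep -E "time|pos|wrist"
```

```text
time_s: 26.15
tool_pos: [0.4574, -0.029, 0.0373]
wrist_force: [-2.8, -10.8, 12.1]
```

```bash
python3 - <<'E'
from h import *
s=save("s4","side"); cv2.imwrite("pics/s4c.png",cv2.resize(s[180:290,220:350],None,fx=5,fy=5,interpolation=cv2.INTER_CUBIC)[:,:,::-1])
E
```

View pics/s4c.png

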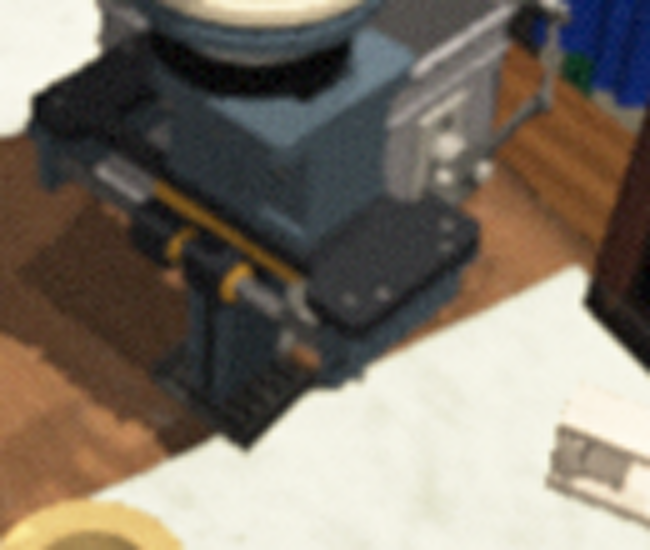

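The side view shows the tread back inward, its nose corners at (155,380) and (245,447), compared with the hooked position farther right.

```bash
python3 - <<'E'
from h import *
c=cam("side")
y=.276;R=np.array([[np.cos(y),-np.sin(y)],[np.sin(y),np.cos(y)]]);B=np.array([.5682,.0923])
for uv in((155,380),(245,447)):
    p=onz(c,np.array(uv)/5+(220,180),.043); print(p.round(4),(R.T@(p[:2]-B)).round(4))
print(R.T@(pose()[:2,3]-B))
E
```

```text
[ 0.4219 -0.0223  0.043 ] [-0.172  -0.0704]
[ 0.4367 -0.0716  0.043 ] [-0.1712 -0.1219]
[-0.13958733 -0.08637584]
```

```bash
python3 -m handwheel '[[[0,0,0.004],[0,0,0],0],[[0,0,0.008],[0,0,0],0],[[0,0,0.012],[0,0,0],0],[[0,0,0.016],[0,0,0],0],[[0,0,0.021],[0,0,0],0],[[0,0,0.027],[0,0,0],0],[[0,0,0.034],[0,0,0],0],[[0,0,0.041],[0,0,0],0],[[0,0,0.048],[0,0,0],0]]'|grep -E "time|pos|wrist"
```

```text
time_s: 27.32
tool_pos: [0.4569, -0.0283, 0.0514]
wrist_force: [-3.8, -3.0, 5.2]
```

```bash
python3 -m handwheel '[[[0,0,0.006],[0,0,0],0],[[0,0,0.012],[0,0,0],0],[[0,0,0.018],[0,0,0],0],[[0,0,0.024],[0,0,0],0],[[0,0,0.03],[0,0,0],0],[[0,0,0.036],[0,0,0],0],[[0,0,0.042],[0,0,0],0],[[0,0,0.048],[0,0,0],0],[[0,0,0.054],[0,0,0],0],[[0,0,0.06],[0,0,0],0]]'|grep -E "time|pos|wrist"
python3 -m handwheel '[[[0,0,0.006],[0,0,0],0],[[0,0,0.012],[0,0,0],0],[[0,0,0.018],[0,0,0],0],[[0,0,0.024],[0,0,0],0],[[0,0,0.03],[0,0,0],0],[[0,0,0.036],[0,0,0],0],[[0,0,0.042],[0,0,0],0],[[0,0,0.048],[0,0,0],0],[[0,0,0.054],[0,0,0],0],[[0,0,0.06],[0,0,0],0]]'|grep -E "time|pos|wrist"
```

```text
time_s: 28.58
tool_pos: [0.4571, -0.0282, 0.0694]
wrist_force: [-3.5, -1.8, 5.8]
time_s: 29.82
tool_pos: [0.458, -0.0284, 0.0876]
wrist_force: [3.4, 0.6, 5.1]
```

```bash
python3 -m handwheel '[[[0,0,0.005],[0,0,0],0],[[0,0,0.01],[0,0,0],0],[[0,0,0.015],[0,0,0],0],[[0,0,0.02],[0,0,0],0],[[0,0,0.025],[0,0,0],0],[[0,0,0.03],[0,0,0],0],[[0,0,0.035],[0,0,0],0],[[0,0,0.04],[0,0,0],0],[[0,0,0.045],[0,0,0],0],[[0,0,0.05],[0,0,0],0]]'|grep -E "time|pos|wrist"
```

```text
time_s: 31.08
tool_pos: [0.4572, -0.0283, 0.1024]
wrist_force: [-0.2, 0.3, 0.2]
```

Contact is lost at the top rest position. I'll back off up and away, then check the result.

```bash
python3 -m handwheel '[[[0,0,0.1],[0,0,0],0],[[0,0,0.25],[0,0,0],0],[[0,0,0.4],[0,0,0],0],[[-0.1,0.5,0.4],[0,0,0],0],[[-0.1,1,0.4],[0,0,0],0],[[-0.1,1,0.4],[0,0,0],0],[[-0.1,1,0.4],[0,0,0],0],[[-0.1,1,0.4],[0,0,0],0],[[-0.1,1,0.4],[0,0,0],0]]'|grep -E "time|pos|wrist"
python3 - <<'E'
from h import *
a=save("t5","top")[110:240,150:345]; b=save("s5","side")[130:290,220:360]
v=np.hstack([cv2.resize(a,(450,300),interpolation=2),cv2.resize(b,(263,300),interpolation=2)]); cv2.imwrite("pics/end.png",v[:,:,::-1])
t0=cv2.imread("pics/top0.png").astype(int); t5=cv2.imread("pics/t5.png").astype(int)
d=abs(t0-t5).max(2)
for n,(u,v) in dict(lid=(264,172),tread=(315,208),tape=(333,247),gauge=(343,164)).items(): print(n,d[v-15:v+15,u-15:u+15].mean().round(1))
E
```

```text
time_s: 32.2
tool_pos: [0.4266, 0.2746, 0.2222]
wrist_force: [0.9, -0.6, 0.0]
lid 2.3
tread 2.7
tape 2.3
gauge 2.4
```

View pics/end.png

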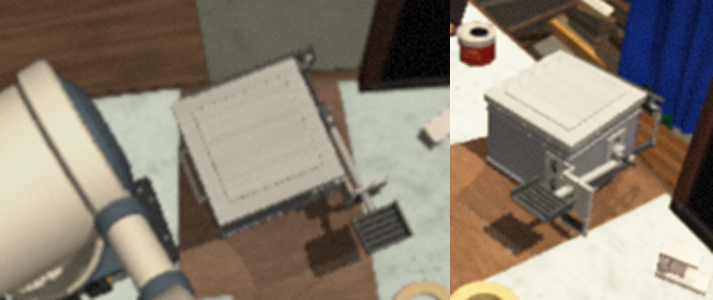

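The lid is shut and the lever is up in its slot. Around the lid, tread, tape and gauge, the picture matches the start. I'm handing the job in.

```bash
python3 -c "
from cell import *
print(close_job())"
```

```text
the job is handed in; nothing more can be done
None
```

The job is handed in at about 32 s of robot time: the cork block was let go inside the bin, the lever is unhooked and back up, the lid was eased shut, and I saw no bystander moved; no verdict came back.

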